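# Present a notched glass slide over the light pad

## Task

First switch the light pad on: press its red spring plunger all the way down to its stop and let it come up again. Then take the glass slide that lies with its blue label on top (the other lies face down: leave it and the rest of the bench alone), find its frosted end by the small notch in the corner, and show it to the overhead camera: hold it level, label up, gripped by its clear part, with the middle of the frosted end about 5 cm above the middle of the pad's round white window. Finish while still holding it there, quite still, with nothing but the gripper carrying it.

Things in the scene. Friction and masses are not known exactly. Their poses are not given: they have to be found in the camera images.
- plunger (a joint): Red plunger head of the light pad, sliding straight down: 0 = up (rest), 0.012 m = at its stop. The spring takes about 1.5 N to start it and 6 N at the stop, and lifts it again when released.
- plunger_top (a point): Middle of the top of the red plunger head (28 mm across, nearly flat, on a black collar 36 mm across); moves with it. When up it is 53 mm above the bench, at its stop 41 mm.
- window (a point): Middle of the round white window (52 mm across) in the top of the light pad, 14 mm above the bench. The pad is a fixed grey plate 110 mm (pad x) by 200 mm (pad y), 14 mm high; this point lies 45 mm from the pad's middle along its -y, and the plunger 110 mm from this point along the pad's +y. Axes are the pad's, z up.
- slide_up_center (a point): Centre of the slide to present: 84 mm long (x), 36 mm wide (y), 8 mm thick (z), 50 g. It lies label up at any yaw, its middle on a round rest, its centre 24 mm above the bench. The 60 mm towards -x are clear blue-green glass, the last 24 mm at +x are frosted.
- frosted_end (a point): Middle of that slide's frosted (matt pale grey) end, 30 mm from its centre along its +x, half-way through its thickness; axes as the slide's. This end has a square 8 mm notch cut from its +x +y corner and a blue label on its +z face.
- rest_up: Fixed round black rest under that slide: 24 mm across, 20 mm high, with a foot 40 mm across and 7 mm high; origin under its centre. It is narrower than the slide, so fingers can close on the slide's long edges.
- slide_down_center (a point): Centre of the other slide, of the same make, which lies face down (label hidden underneath) on an equal rest; not to be moved.
- beaker_50: Bystander: small glass beaker, 46 mm across, 57 mm high; origin under its centre.
- beaker_100: Bystander: glass beaker, 54 mm across, 69 mm high; origin under its centre.
- carton_top: Bystander: small white carton, 40 x 40 x 70 mm; origin under its centre.
Mind the look-alikes: they are no part of the job. What is shaped like the part that bears slide_up_center but black or pink is not meant. There is more than one size of the part that bears plunger; the job needs the larger.

How it is judged (in metres and radians):
On the way, in this order (a step that is already met when the one before it is completed fails the run):
1. the plunger is pressed down to its stop (value of joint plunger above 0.0105 m), for 0.1 s.
2. the plunger is up again and the label-up slide is lifted clear of its rest (value of joint plunger below 0.003 m and height (world z) of slide_up_center above 0.04 m and contact force between the fingers and slide_up above 0.5 N), for 0.2 s.
At the end, for the whole second after the job is handed in: The fingers hold the label-up slide still by its clear part, label up, level within 0.2 rad, frosted end's middle within 18 mm sideways of the window's middle and 25 to 85 mm above it, clear of the pad; plunger up; other slide moved under 20 mm, bystanders under 30 mm (horizontal distance between frosted_end and window below 0.018 m and z of frosted_end in the frame of window between 0.025 and 0.085 m and angle between slide_up_center's own z axis and vertical below 0.2 rad and x of the grasp point in the frame of slide_up_center below 0.014 m and contact force between the fingers and slide_up above 0.5 N and contact force between slide_up and light_pad below 0.1 N and linear speed of slide_up below 0.03 m/s and value of joint plunger below 0.003 m and distance of slide_down_center from where it was at the start of the episode below 0.02 m and distance of each of beaker_50, beaker_100, carton_top from where it was at the start of the episode below 0.03 m); the arm keeps its last pose, push and grip.
It fails at once if the face-down slide is moved more than 20 mm (distance of slide_down_center from where it was at the start of the episode above 0.02 m).
It fails at once if a bystander is moved more than 30 mm (distance of any of beaker_50, beaker_100, carton_top from where it was at the start of the episode above 0.03 m).
It also fails if it takes over 53 s, if anything falls off the work surface, if the arm or the gripper's body presses on something with over 40 N, if the wrist force passes 120 N, or if a joint passes its speed limit or range.

## Robot

A 6-joint arm with a two-finger parallel gripper is mounted at the origin on a cart in front of the work surface, level with it; the furniture and walls round the work are solid. World frame = base frame: x ahead of the robot, y to its left, z up, the work surface at z = 0. Lengths are in mm, angles in rad, forces in N, time in s.
With the tool pointing down it reaches from about 350 to 775 mm from the base axis. Payload 7.3 kg.
Tool frame: the origin (TCP) lies on the centre line of the jaws, within the pads' length; the fingertips stand 17 mm ahead of it and the grasp point (between the pads) lies 2 mm behind it; z points along the fingers, y is the line along which they close (so a half turn about z gives the same grasp; the last joint's range is limited). The gripper opens to 92 mm and grips with 3 to 60 N. Pads are 19 mm wide; open, the fingers measure 130 mm over their backs; the gripper's body (75 mm by 190 mm) begins 47 mm behind the grasp point.
Start: joints at [1.047, 0.342, 1.524, -0, 1.275, -0.146], TCP at [193.647, 488.002, 223.541] pointing down, gripper open.
Joint ranges: [-2.53, 2.53], [-0.77, 2.02], [0.04, 2.7], [-1, 4.14], [0.28, 2.66], [-3.11, 3.11]. Speed limits (rad/s): [2.57, 2.57, 3.14, 3.14, 3.14, 3.14].

## Interface

Orientations are given as [roll, pitch, yaw] about the fixed x, y, z axes, in that order (R = Rz(yaw) Ry(pitch) Rx(roll)).
In Python, from plant import bot gives the robot as it stands. The module is installed in compiled form; this text tells all that it offers.
- The arm moves only by the shell command python3 -m pendant 'ROWS'. ROWS is JSON, a list of rows, each a list of 3 entries, a list of its own where there are three numbers: the shift along the world's x, y, z as a fraction of full scale, then the turn, a rotation vector about the world's x, y, z as a fraction of full scale, then the opening, from -1 (shut) to 1 (fully open), so that 0 is half open. In form: [[[tx, ty, tz], [rx, ry, rz], claw], ...]. A call has exactly 10 rows; each row shifts and turns the commanded pose from where the row before left it; what a row does not reach is not made up. Full scale, the value 1, is 30 mm for a shift and 0.12 rad for a turn. A row lasts 1/12 s, in which the tool goes at most 41.7 mm and 7.16 degrees, less where a joint would pass 70% of its speed; a pose out of reach is approached as far as the arm can. A call with a number of a shift or a turn outside -1 to 1 is refused whole. A call with a gripper value outside its range is refused whole. The fingers move at their own pace and stop on an object; the grip force is fixed at half the most. Time passes only in rows, so rows that do not move let the fingers close, or fill a call up. It gives the time, the measured TCP pose, the force, the opening and the grip force at its end, in the units of the state.
- bot.get_obs(): the state, without advancing time (a new reading comes with each control period).
- bot.capture(name): name is "scene" or "top"; returns the picture (384x512x3 uint8, blue, green, red); there is no depth.
- bot.camera_params(name): a dict with "fovy" (degrees; the focal length in pixels is half the picture's height over the tangent of half this angle, whatever the lens; pixels are square), "cx", "cy" (the principal point, pixels), "camera_from_world" (4x4, takes a point from world to camera coordinates). Camera axes: x right, y down, z forward; pixel columns grow to the right and rows downward; lengths in mm; the calibration is good to about 2 mm. A picture is of the moment at which its call begins. camera_params takes no time and is no camera call.
- bot.close_job(): hands the job in; it is judged then, once.
The state is a dict: "time": time; "joint_positions": joint angles; "dq": joint speeds; "tau": joint torques, N m; "tool_pos": TCP position; "tcp_rot": TCP orientation; "contact_force": force on the tool from outside, world axes, zero at the start; "moment": the same for the moment, N m; "grip_width": finger opening in mm; "finger_force": force on a finger pad.
Only numpy, scipy, OpenCV 4.12 (cv2) and the standard library are available. Lean on these libraries where they do the work, as an engineer would, in place of code of your own. Each camera call takes 0.05 s, during which the arm holds its last target. There are 200 camera calls.

## Working session

There is one attempt and no reset: what is moved stays moved. The work goes in short steps, Python scripts to look and compute and a shell command to move; the robot and the scene stay as the last step left them, time stands still between calls to the robot, and variables do not carry over. Pictures are saved under pics/ and viewed, at most 10 in all, crops included, and the job is handed in when it is done.

```bash
mkdir -p pics; cat > h.py <<'E'
import numpy as np, cv2
from plant import bot
def P(n):
    p=bot.camera_params(n); f=192/np.tan(np.radians(p["fovy"])/2)
    return f,p["cx"],p["cy"],np.array(p["camera_from_world"])
def ray(n,u,v):
    f,cx,cy,T=P(n); R=T[:3,:3]; o=-R.T@T[:3,3]
    d=R.T@np.array([(u-cx)/f,(v-cy)/f,1]); return o,d/np.linalg.norm(d)
def onz(n,u,v,z):
    o,d=ray(n,u,v); return o+d*(z-o[2])/d[2]
def proj(n,p):
    f,cx,cy,T=P(n); c=T[:3,:3]@np.array(p)+T[:3,3]; return np.array([cx+f*c[0]/c[2],cy+f*c[1]/c[2]])
def tri(uv1,uv2):
    o1,d1=ray("scene",*uv1); o2,d2=ray("top",*uv2)
    s=np.linalg.lstsq(np.c_[d1,-d2],o2-o1,rcond=None)[0]
    a=o1+d1*s[0]; b=o2+d2*s[1]; return (a+b)/2,np.linalg.norm(a-b)
E
python3 - <<'E'
from h import *
for n in("scene","top"):
    im=bot.capture(n); cv2.imwrite(f"pics/{n}0.png",im); cv2.imwrite(f"pics/{n}0v.png",cv2.resize(im,(800,600),interpolation=cv2.INTER_CUBIC))
    print(n,P(n)[0:3],ray(n,256,192))
print(bot.get_obs())
E
```

```text
scene (np.float64(399.9993697149638), 261.37225705501146, 189.5249426540648) (array([ -558.66086381, -1022.48258406,  1096.20648505]), array([ 0.62020723,  0.51893473, -0.58825992]))
top (np.float64(367.4900773278015), 250.5295387081348, 192.19637860925368) (array([ 316.43224137, -149.37064307, 1373.78841699]), array([ 0.16693201,  0.00567198, -0.98595209]))
{'time': 0.1, 'joint_positions': array([ 1.04699651e+00,  3.42638588e-01,  1.52489731e+00,  2.43809656e-05,
        1.27542920e+00, -1.46014110e-01]), 'dq': array([-0.00157231, -0.00225057, -0.00255101,  0.00029245, -0.00151677,
        0.00098625]), 'tau': array([ 1.07521526e-03, -4.32006168e+01, -2.44695586e+01,  7.18004582e-02,
        5.25664003e-02, -5.90633795e-05]), 'tool_pos': array([193.44801985, 487.6680823 , 222.93042001]), 'tcp_rot': array([-3.14023820e+00, -2.22752488e-04,  2.76379968e+00]), 'contact_force': array([-0.40106797,  0.48759285,  0.00156797]), 'moment': array([0.03425439, 0.03471998, 0.01590744]), 'finger_force': 0.0, 'grip_width': 91.77076086585716}
```

View pics/top0v.png

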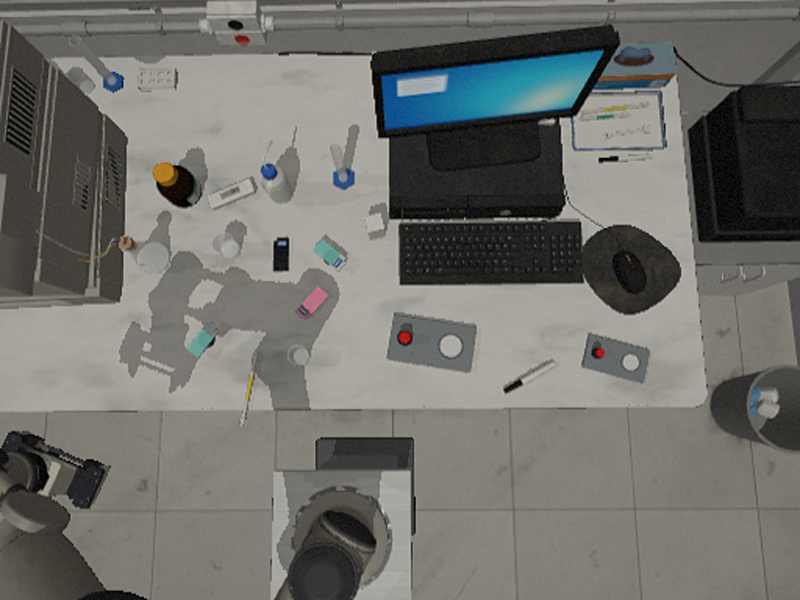

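View pics/scene0v.png

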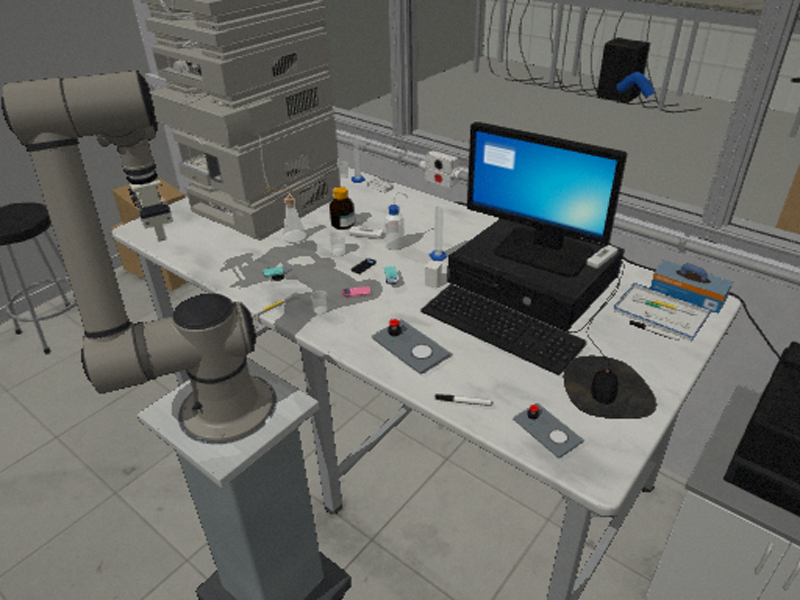

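The top view (800-px scale) shows teal slides at (330,253) and (201,340). The black one at (281,253) and the pink one at (312,302) are look-alikes. The pads are the larger at (432,342) and the smaller at (615,357). I'll enlarge the two teal slides and the pad to confirm which are meant.

```bash
python3 - <<'E'
from h import *
t=cv2.imread("pics/top0.png"); s=cv2.imread("pics/scene0.png")
def c(im,x,y,w=22): return cv2.resize(im[y-w:y+w,x-w:x+w],(300,300),interpolation=cv2.INTER_NEAREST)
A=np.hstack([c(t,211,162),c(t,129,218)]);B=np.hstack([c(s,250,176),c(s,175,174)])
cv2.imwrite("pics/crop1.png",np.vstack([A,B]))
for n,im in(("top",t),("scene",s)):
    h=cv2.cvtColor(im,cv2.COLOR_BGR2HSV)
    for nm,lo,hi in(("red",(0,140,90),(8,255,255)),("teal",(75,50,60),(98,255,255)),("white",(0,0,200),(179,30,255)),("blue",(99,90,40),(125,255,255))):
        m=cv2.inRange(h,lo,hi)
        if nm=="white":
            q=np.zeros_like(m)
            if n=="top": q[195:250,240:430]=255
            else: q[205:290,235:385]=255
            m&=q
        k,_,st,ce=cv2.connectedComponentsWithStats(m)
        print(n,nm,[(st[i,4],*ce[i].round(1)) for i in range(1,k) if 12<st[i,4]<700 ])
E
```

```text
top red [(np.int32(29), np.float64(155.0), np.float64(24.9)), (np.int32(48), np.float64(258.7), np.float64(215.4)), (np.int32(24), np.float64(383.8), np.float64(225.1))]
top teal [(np.int32(145), np.float64(208.3), np.float64(160.7)), (np.int32(156), np.float64(127.7), np.float64(219.4))]
top white []
top blue [(np.int32(85), np.float64(72.9), np.float64(52.6)), (np.int32(167), np.float64(398.3), np.float64(53.7)), (np.int32(72), np.float64(171.7), np.float64(109.6)), (np.int32(90), np.float64(219.4), np.float64(114.7)), (np.int32(13), np.float64(179.6), np.float64(155.8)), (np.int32(71), np.float64(482.6), np.float64(255.2))]
scene red [(np.int32(16), np.float64(280.3), np.float64(113.9)), (np.int32(23), np.float64(252.0), np.float64(206.2)), (np.int32(20), np.float64(341.0), np.float64(260.9))]
scene teal [(np.int32(14), np.float64(221.4), np.float64(138.0)), (np.int32(64), np.float64(174.3), np.float64(173.4)), (np.int32(51), np.float64(249.9), np.float64(173.5))]
scene white []
scene blue [(np.int32(213), np.float64(406.7), np.float64(53.2)), (np.int32(24), np.float64(228.4), np.float64(114.6)), (np.int32(36), np.float64(251.5), np.float64(133.8)), (np.int32(42), np.float64(280.0), np.float64(163.8)), (np.int32(72), np.float64(443.7), np.float64(172.8)), (np.int32(292), np.float64(436.4), np.float64(188.1))]
```

View pics/crop1.png

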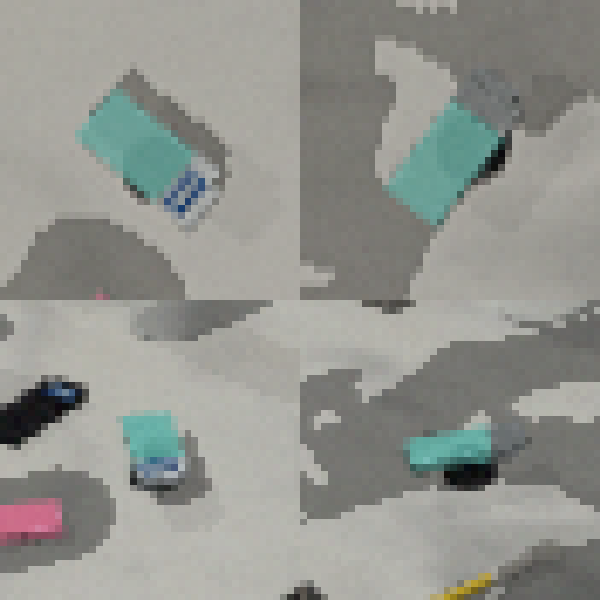

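The crop confirms the target: the left slide, top px (211,162) / scene px (250,176), shows the blue label with its frosted end at the lower right. The right one, top px (129,218), shows no label, so it is face down. The larger pad is the one at top px (277,219). Next I'll measure positions.

```bash
cat > meas.py <<'E'
from h import *
t=cv2.imread("pics/top0.png"); s=cv2.imread("pics/scene0.png")
def blob(im,c,w,lo,hi,hsv=True,near=True):
    x,y=c; r=im[y-w:y+w,x-w:x+w]; h=cv2.cvtColor(r,cv2.COLOR_BGR2HSV)
    m=cv2.inRange(h,lo,hi); k,l,st,ce=cv2.connectedComponentsWithStats(m)
    i=1+np.argmax(st[1:,4]); cs,_=cv2.findContours((l==i).astype(np.uint8),cv2.RETR_EXTERNAL,cv2.CHAIN_APPROX_NONE)
    return ce[i]+[x-w,y-w],st[i],cv2.minAreaRect(cs[0])
T=((75,50,60),(98,255,255)); R=((0,140,90),(8,255,255)); W=((0,0,165),(179,40,255))
tt=blob(t,(211,162),22,*T); ts=blob(s,(250,176),18,*T)
print("teal",tt[2],tri(ts[0],tt[0]), onz("top",*tt[0],26))
a=blob(t,(259,215),15,*R);b=blob(s,(252,206),12,*R); print("plunger",a[1],b[1],tri(b[0],a[0]),onz("top",*a[0],50))
a=blob(t,(288,221),12,*W);b=blob(s,(270,225),8,*W); print("win",a[0],a[1],b[0],b[1],tri(b[0],a[0]),onz("top",*a[0],14))
G=189,140;
for nm,p in dict(c1=(78,133),c2=(118,90),b1=(200,155),b2=(155,198),f2=(190,228)).items():
    print(nm,onz("top",G[0]+p[0]/6.82-.5,G[1]+p[1]/6.82-.5,28).round(1))
for nm,p,z in(("black",(180,163),0),("pink",(200,193),28),("beak100",(191,227),60),("beak50",(148,156),50),("carton",(240,142),70),("sldn",(129,218),28)): print(nm,onz("top",*p,z).round(0))
E
python3 meas.py
```

```text
teal ((19.100000381469727, 20.69999885559082), (15.399999618530273, 9.800000190734863), 36.869895935058594) (array([665.5373481,  37.229484 ,  30.1722469]), np.float64(0.3432327546737329)) [666.74400792  37.68722684  26.        ]
plunger [11 12  8  8 48] [ 9 10  7  5 23] (array([ 454.65356666, -150.45160937,   50.11560676]), np.float64(0.35546876687154744)) [ 454.79016124 -150.57921734   50.        ]
win [287.98540146 221.03649635] [  6   6  13  13 137] [269.64285714 224.44285714] [ 2  4 12  8 70] (array([ 436.3095353 , -258.5111502 ,   17.40343143]), np.float64(0.17607299745590227)) [ 436.54920012 -258.72048362   14.        ]
c1 [673.2  69.3  28. ]
c2 [697.6  47.4  28. ]
b1 [659.8   1.4  28. ]
b2 [635.7  26.1  28. ]
f2 [618.5   6.5  28. ]
black [666. 151.   0.]
pink [543.  67.  28.]
beak100 [414.  92.  60.]
beak50 [681. 261.  50.]
carton [725. -85.  70.]
sldn [452. 329.  28.]
```

Measured: plunger (455,-150.5), window (436.5,-258.6), both at the expected heights and 110 mm apart as specified. The slide's clear part is centred at (666.6,37.6), with +x pointing at -130°. Next I move towards the plunger, turning the tool by -1.894 rad to yaw 0.87 for the later grasp and closing the gripper on the way.

```bash
python3 -m pendant '[[[0.87,-1,0],[0,0,-0.8],-1],[[0.87,-1,0],[0,0,-0.8],-1],[[0.87,-1,0],[0,0,-0.8],-1],[[0.87,-1,0],[0,0,-0.8],-1],[[0.87,-1,0],[0,0,-0.8],-1],[[0.87,-1,0],[0,0,-0.8],-1],[[0.87,-1,0],[0,0,-0.8],-1],[[0.87,-1,0],[0,0,-0.8],-1],[[0.87,-1,0],[0,0,-0.8],-1],[[0.87,-1,0],[0,0,-0.8],-1]]'
python3 -m pendant '[[[0,-1,0],[0,0,-0.78],-1],[[0,-1,0],[0,0,-0.78],-1],[[0,-1,0],[0,0,-0.78],-1],[[0,-1,0],[0,0,-0.78],-1],[[0,-1,0],[0,0,-0.78],-1],[[0,-1,0],[0,0,-0.78],-1],[[0,-1,0],[0,0,-0.78],-1],[[0,-1,0],[0,0,-0.78],-1],[[0,-1,0],[0,0,-0.78],-1],[[0,-1,0],[0,0,-0.78],-1]]'
```

```text
time: 0.93
tool_pos: [455.4, 186.2, 223.4]
tcp_rot: [-3.141, -0.0, 1.799]
contact_force: [1.3, 0.9, -0.4]
grip_width: 29.6
finger_force: 0.0
time: 1.77
tool_pos: [454.2, -113.4, 223.3]
tcp_rot: [-3.141, 0.0, 0.863]
contact_force: [0.7, -0.2, 0.3]
grip_width: 0.1
finger_force: 0.0
```

```bash
python3 -m pendant '[[[0.03,-0.25,-0.8],[0,0,0],-1],[[0,-0.25,-0.8],[0,0,0],-1],[[0,-0.25,-0.8],[0,0,0],-1],[[0,-0.25,-0.8],[0,0,0],-1],[[0,-0.25,-0.8],[0,0,0],-1],[[0,0,0],[0,0,0],-1],[[0,0,0],[0,0,0],-1],[[0,0,0],[0,0,0],-1],[[0,0,0],[0,0,0],-1],[[0,0,0],[0,0,0],-1]]'
python3 - <<'E'
from h import *
t=bot.capture("top");s=bot.capture("scene");cv2.imwrite("pics/t2.png",t);cv2.imwrite("pics/s2.png",s)
c=lambda im,x,y,w=30: cv2.resize(im[y-w:y+w,x-w:x+w],(400,400),interpolation=cv2.INTER_CUBIC)
cv2.imwrite("pics/v2.png",np.hstack([c(t,259,215),c(s,252,200)]))
E
```

```text
time: 2.6
tool_pos: [456.3, -149.5, 104.9]
tcp_rot: [3.139, -0.001, 0.868]
contact_force: [-0.2, 0.4, 0.3]
grip_width: 0.6
finger_force: 0.0
```

View pics/v2.png

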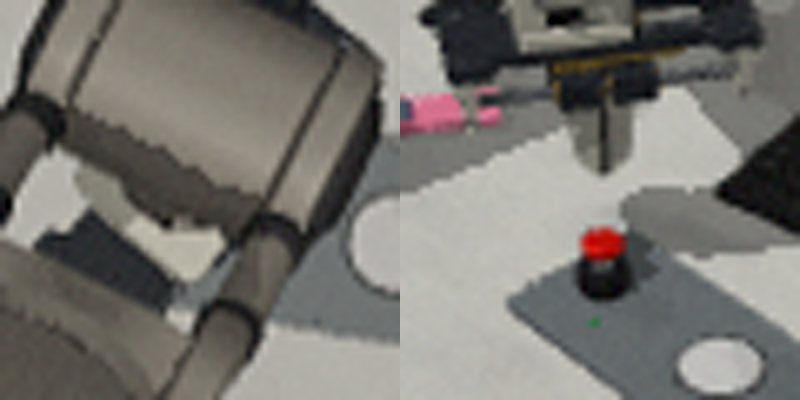

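The closed tips are right over the red head. Pressing now.

```bash
python3 -m pendant '[[[0,0,-0.4],[0,0,0],-1],[[0,0,-0.4],[0,0,0],-1],[[0,0,-0.2],[0,0,0],-1],[[0,0,-0.1],[0,0,0],-1],[[0,0,-0.1],[0,0,0],-1],[[0,0,-0.1],[0,0,0],-1],[[0,0,-0.1],[0,0,0],-1],[[0,0,-0.1],[0,0,0],-1],[[0,0,-0.05],[0,0,0],-1],[[0,0,0],[0,0,0],-1]]'
```

```text
time: 3.53
tool_pos: [455.4, -149.5, 56.8]
tcp_rot: [-3.141, 0.0, 0.868]
contact_force: [-0.6, -0.3, -1.1]
grip_width: 0.3
finger_force: 0.0
```

```bash
python3 - <<'E'
from h import *
s=bot.capture("scene");cv2.imwrite("pics/s3.png",s)
cv2.imwrite("pics/v3.png",cv2.resize(s[176:226,232:282],(500,500),interpolation=cv2.INTER_CUBIC))
o=bot.get_obs();print(o["contact_force"],o["tool_pos"],o["moment"])
E
```

```text
[ 0.21050215 -0.13087586  0.32546581] [ 455.50474022 -149.47673143   56.95893736] [-0.04153289  0.09667792  0.04139362]
```

View pics/v3.png

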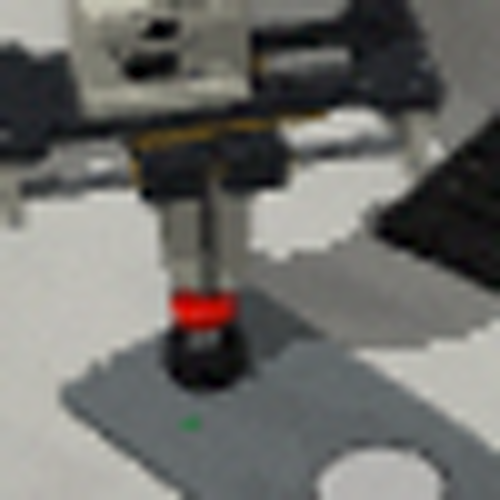

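```bash
python3 - <<'E'
from h import *
for z in(40,53,70): print(z,proj("scene",(455.5,-149.5,z)),proj("top",(455.5,-149.5,z)))
exec(open("meas.py").read().split("tt=blob")[0])
for n in("s2","s3"):
    i=cv2.imread(f"pics/{n}.png"); print(n,blob(i,(252,206),12,*R)[:2])
b=blob(s,(252,206),12,*R); print(b[:2])
E
```

```text
40 [252.01675203 207.8593038 ] [258.36868041 215.4695461 ]
53 [251.93334011 205.45010644] [258.3650666  215.09496374]
70 [251.82312984 202.26688903] [258.36023404 214.59405362]
s2 (array([252.13043478, 206.13043478]), array([ 9, 10,  7,  5, 23], dtype=int32))
s3 (array([251.66666667, 206.55555556]), array([ 9, 11,  6,  4, 18], dtype=int32))
(array([251.95652174, 206.17391304]), array([ 9, 10,  7,  5, 23], dtype=int32))
```

The red head has hardly moved and there is no force, so the tips look higher than stated, about level with its top. I'll feel downward in small steps.

```bash
R='[[0,0,-0.1],[0,0,0],-1]'; python3 -m pendant '[[[0,0,-0.1],[0,0,0],-1],[[0,0,-0.1],[0,0,0],-1],[[0,0,0],[0,0,0],-1],[[0,0,0],[0,0,0],-1],[[0,0,0],[0,0,0],-1],[[0,0,0],[0,0,0],-1],[[0,0,0],[0,0,0],-1],[[0,0,0],[0,0,0],-1],[[0,0,0],[0,0,0],-1],[[0,0,0],[0,0,0],-1]]'
```

```text
time: 4.42
tool_pos: [455.6, -149.5, 51.1]
tcp_rot: [3.141, -0.0, 0.868]
contact_force: [0.1, 0.6, -0.4]
grip_width: 0.4
finger_force: 0.0
```

```bash
python3 - <<'E'
from h import *
s=bot.capture("scene");cv2.imwrite("pics/s4.png",s)
exec(open("meas.py").read().split("tt=blob")[0])
i=cv2.imread("pics/s4.png"); print(blob(i,(252,206),12,*R)[:2])
print([bot.get_obs()["contact_force"].round(1) for _ in range(3)])
E
```

```text
(array([251.82352941, 206.76470588]), array([ 9, 12,  7,  3, 17], dtype=int32))
[array([ 0.1, -0.2, -0. ]), array([ 0.1, -0.2, -0. ]), array([ 0.1, -0.2, -0. ])]
```

```bash
python3 - <<'E'
from h import *
a=cv2.imread("pics/s4.png");b=cv2.imread("pics/scene0.png")
c=lambda s:cv2.resize(s[182:222,232:272],(400,400),interpolation=cv2.INTER_NEAREST)
cv2.imwrite("pics/v4.png",np.hstack([c(a),c(b)]))
E
```

```text
(no output)
```

View pics/v4.png

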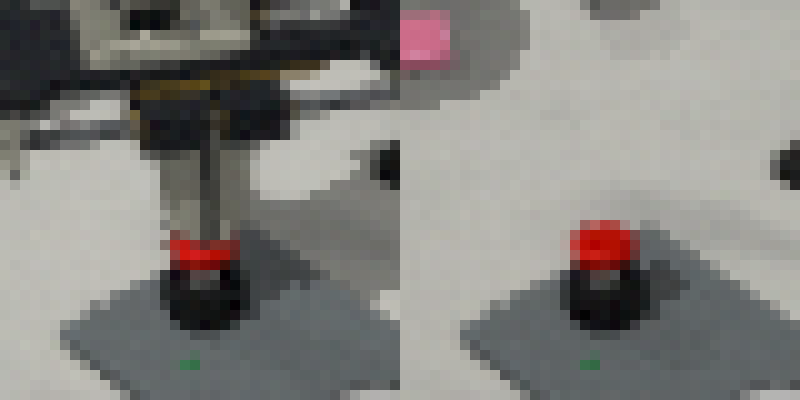

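The tips sit centrally on the head's top and are only just reaching it: the head hasn't moved and the side rims are still visible. I'll keep going down by feel.

```bash
python3 -m pendant '[[[0,0,-0.1],[0,0,0],-1],[[0,0,-0.1],[0,0,0],-1],[[0,0,0],[0,0,0],-1],[[0,0,0],[0,0,0],-1],[[0,0,0],[0,0,0],-1],[[0,0,0],[0,0,0],-1],[[0,0,0],[0,0,0],-1],[[0,0,0],[0,0,0],-1],[[0,0,0],[0,0,0],-1],[[0,0,0],[0,0,0],-1]]'
```

```text
time: 5.3
tool_pos: [455.8, -149.6, 45.2]
tcp_rot: [3.141, -0.0, 0.868]
contact_force: [1.3, -1.3, 3.1]
grip_width: 0.1
finger_force: 1.5
```

Contact is made with the tips about 20 mm higher than the reported TCP implies, which I'll allow for later. Pressing on to the stop.

```bash
python3 -m pendant '[[[0,0,-0.1],[0,0,0],-1],[[0,0,-0.1],[0,0,0],-1],[[0,0,-0.07],[0,0,0],-1],[[0,0,0],[0,0,0],-1],[[0,0,0],[0,0,0],-1],[[0,0,0],[0,0,0],-1],[[0,0,0],[0,0,0],-1],[[0,0,0],[0,0,0],-1],[[0,0,0],[0,0,0],-1],[[0,0,0],[0,0,0],-1]]'
```

```text
time: 6.13
tool_pos: [455.9, -149.7, 37.8]
tcp_rot: [3.14, -0.0, 0.868]
contact_force: [-0.9, 1.1, 15.9]
grip_width: 0.5
finger_force: 7.9
```

At the stop: 15.9 N is well past 6 N. Next I lift off, open, and go above the slide's clear part (grasp at 665,36).

```bash
python3 -m pendant '[[[0,0,1],[0,0,0],-1],[[0,0,1],[0,0,0],-1],[[0,0,1],[0,0,0],1],[[0.99,0.88,0],[0,0,0],1],[[0.99,0.88,0],[0,0,0],1],[[0.99,0.88,0],[0,0,0],1],[[0.99,0.88,0],[0,0,0],1],[[0.99,0.88,0],[0,0,0],1],[[0.99,0.88,0],[0,0,0],1],[[0.99,0.88,0],[0,0,0],1]]'
python3 -m pendant '[[[0,0,-1],[0,0,0],1],[[0,0,-0.7],[0,0,0],1],[[0,0,0],[0,0,0],1],[[0,0,0],[0,0,0],1],[[0,0,0],[0,0,0],1],[[0,0,0],[0,0,0],1],[[0,0,0],[0,0,0],1],[[0,0,0],[0,0,0],1],[[0,0,0],[0,0,0],1],[[0,0,0],[0,0,0],1]]'
python3 - <<'E'
from h import *
o=bot.get_obs();p=o["tool_pos"];print(p,o["grip_width"],proj("top",p),proj("scene",p))
t=bot.capture("top");s=bot.capture("scene");cv2.imwrite("pics/t5.png",t);cv2.imwrite("pics/s5.png",s)
c=lambda im,x,y,w=30: cv2.resize(im[y-w:y+w,x-w:x+w],(400,400),interpolation=cv2.INTER_NEAREST)
cv2.imwrite("pics/v5.png",np.hstack([c(t,211,162),c(s,250,168)]))
exec(open("meas.py").read().split("tt=blob")[0])
print(blob(s,(252,206),12,*R)[:2])
E
```

```text
time: 6.97
tool_pos: [663.6, 37.0, 125.5]
tcp_rot: [-3.139, 0.002, 0.868]
contact_force: [0.6, -0.1, -0.1]
grip_width: 49.1
finger_force: 0.0
time: 7.8
tool_pos: [663.6, 35.1, 76.6]
tcp_rot: [3.141, -0.0, 0.868]
contact_force: [-0.5, -0.4, -0.2]
grip_width: 91.6
finger_force: 0.0
[663.59003122  35.14569207  76.55594373] 91.58207132496473 [207.12683162 158.04435987] [249.67828563 165.70207516]
(array([251.95652174, 206.17391304]), array([ 9, 10,  7,  5, 23], dtype=int32))
```

View pics/v5.png

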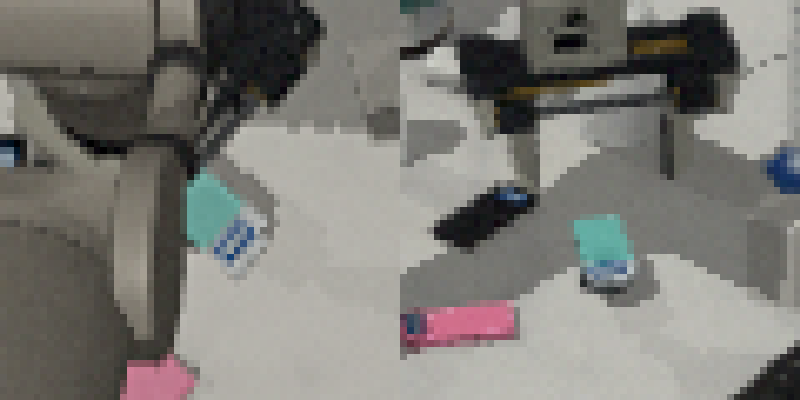

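In the scene view the open tips are at px (239,166) and (261,165). Their midpoint (250,165.4) matches the reported x,y, with the tips about level with the reported z (so tip z ≈ reported + 3). The plunger is back up (red blob back at its original place) and the slide lies between the fingers. Descending to tips at about 12 mm, then closing.

```bash
python3 -m pendant '[[[0.06,0.03,-0.6],[0,0,0],1],[[0,0,-0.6],[0,0,0],1],[[0,0,-0.4],[0,0,0],1],[[0,0,-0.3],[0,0,0],1],[[0,0,-0.2],[0,0,0],1],[[0,0,-0.15],[0,0,0],1],[[0,0,0],[0,0,0],1],[[0,0,0],[0,0,0],1],[[0,0,0],[0,0,0],1],[[0,0,0],[0,0,0],1]]'
python3 - <<'E'
from h import *
o=bot.get_obs();p=o["tool_pos"];print(p,o["contact_force"])
t=bot.capture("top");s=bot.capture("scene");cv2.imwrite("pics/t6.png",t);cv2.imwrite("pics/s6.png",s)
c=lambda im,x,y,w=25: cv2.resize(im[y-w:y+w,x-w:x+w],(400,400),interpolation=cv2.INTER_NEAREST)
cv2.imwrite("pics/v6.png",np.hstack([c(t,211,162),c(s,250,172)]))
E
```

```text
time: 8.73
tool_pos: [665.8, 36.2, 9.3]
tcp_rot: [3.14, -0.001, 0.868]
contact_force: [0.2, -1.3, 0.6]
grip_width: 92.2
finger_force: 0.0
[665.78007023  36.17878483   9.29037963] [ 0.18622479 -1.28115572  0.56121724]
```

View pics/v6.png

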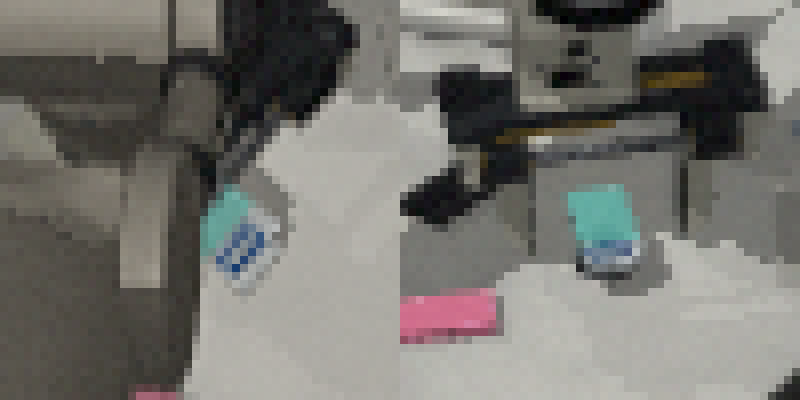

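The fingers straddle the clear part, right at the slide's level. Closing, then lifting.

```bash
python3 -m pendant '[[[0,0,0],[0,0,0],-1],[[0,0,0],[0,0,0],-1],[[0,0,0],[0,0,0],-1],[[0,0,0],[0,0,0],-1],[[0,0,0],[0,0,0],-1],[[0,0,0],[0,0,0],-1],[[0,0,0],[0,0,0],-1],[[0,0,0],[0,0,0],-1],[[0,0,0],[0,0,0],-1],[[0,0,0],[0,0,0],-1]]'
```

```text
time: 9.67
tool_pos: [665.2, 36.2, 8.4]
tcp_rot: [3.142, 0.0, 0.868]
contact_force: [-0.6, -0.0, -0.7]
grip_width: 35.6
finger_force: 30.0
```

```bash
python3 -m pendant '[[[0,0,0.2],[0,0,0],-1],[[0,0,0.3],[0,0,0],-1],[[0,0,0.5],[0,0,0],-1],[[0,0,0.7],[0,0,0],-1],[[0,0,0.7],[0,0,0],-1],[[0,0,0.6],[0,0,0],-1],[[0,0,0],[0,0,0],-1],[[0,0,0],[0,0,0],-1],[[0,0,0],[0,0,0],-1],[[0,0,0],[0,0,0],-1]]'
python3 - <<'E'
from h import *
o=bot.get_obs();print(o["tool_pos"],o["grip_width"],o["finger_force"])
t=bot.capture("top");s=bot.capture("scene");cv2.imwrite("pics/t7.png",t);cv2.imwrite("pics/s7.png",s)
c=lambda im,x,y,w=25: cv2.resize(im[y-w:y+w,x-w:x+w],(400,400),interpolation=cv2.INTER_NEAREST)
cv2.imwrite("pics/v7.png",np.hstack([c(t,211,162),c(s,250,165)]))
E
```

```text
time: 10.5
tool_pos: [664.4, 36.2, 97.1]
tcp_rot: [-3.14, 0.001, 0.868]
contact_force: [1.2, -0.0, -1.3]
grip_width: 35.7
finger_force: 30.0
[664.42269375  36.23851074  97.13130611] 35.68737918391965 29.972033500671387
```

View pics/v7.png

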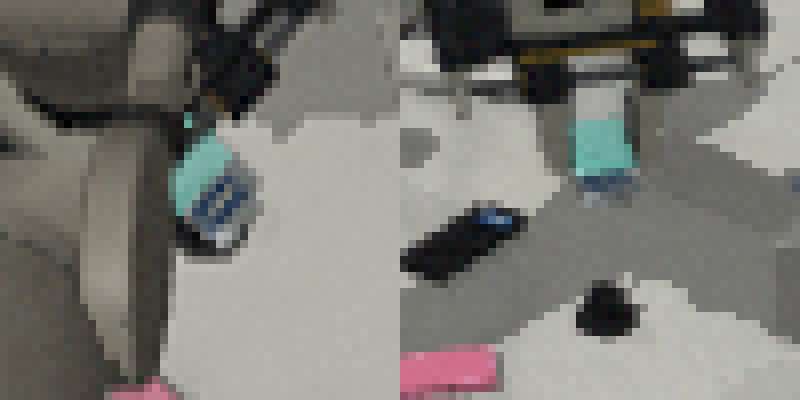

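The slide is held level, label up, and clear of its rest. Carrying it to the window: the TCP goes to (462.4,-228), then down 48 mm.

```bash
python3 -m pendant '[[[-0.4,-0.53,0],[0,0,0],-1],[[-0.7,-0.9,0],[0,0,0],-1],[[-0.7,-0.92,0],[0,0,0],-1],[[-0.7,-0.92,0],[0,0,0],-1],[[-0.7,-0.92,0],[0,0,0],-1],[[-0.7,-0.92,0],[0,0,0],-1],[[-0.7,-0.92,0],[0,0,0],-1],[[-0.7,-0.92,0],[0,0,0],-1],[[-0.7,-0.92,0],[0,0,0],-1],[[-0.7,-0.92,0],[0,0,0],-1]]'
python3 -m pendant '[[[-0.03,0,-0.2],[0,0,0],-1],[[0,0,-0.4],[0,0,0],-1],[[0,0,-0.4],[0,0,0],-1],[[0,0,-0.4],[0,0,0],-1],[[0,0,-0.2],[0,0,0],-1],[[0,0,0],[0,0,0],-1],[[0,0,0],[0,0,0],-1],[[0,0,0],[0,0,0],-1],[[0,0,0],[0,0,0],-1],[[0,0,0],[0,0,0],-1]]'
python3 - <<'E'
from h import *
o=bot.get_obs();print(o["tool_pos"],o["grip_width"],o["finger_force"])
t=bot.capture("top");s=bot.capture("scene");cv2.imwrite("pics/t8.png",t);cv2.imwrite("pics/s8.png",s)
print(proj("scene",(436.5,-258.6,64)),proj("top",(436.5,-258.6,64)))
c=lambda im,x,y,w=25: cv2.resize(im[y-w:y+w,x-w:x+w],(400,400),interpolation=cv2.INTER_NEAREST)
cv2.imwrite("pics/v8.png",np.hstack([c(t,285,218),c(s,265,215)]))
E
```

```text
time: 11.43
tool_pos: [462.8, -228.4, 98.0]
tcp_rot: [-3.141, 0.0, 0.868]
contact_force: [-0.3, 0.1, -1.4]
grip_width: 35.3
finger_force: 30.0
time: 12.27
tool_pos: [463.7, -227.6, 51.0]
tcp_rot: [3.14, -0.0, 0.868]
contact_force: [0.7, 0.6, -1.5]
grip_width: 35.7
finger_force: 30.0
[ 463.72802803 -227.61746234   51.01322214] 35.66654479489429 29.972171187400818
[269.65041582 215.67841272] [289.05303492 219.80164288]
```

View pics/v8.png

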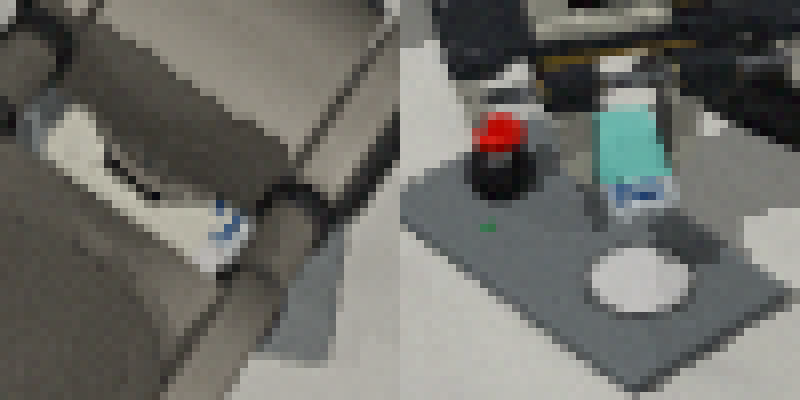

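In the scene view the frosted end is at px (269.8,214.6), against (269.7,215.7) predicted for 50 mm above the window. In the top view it is at about (289,221), against (289,220), so it is within about 6 mm. The label is up, the slide level and the plunger up, so I'm handing in.

```bash
python3 -c "
from h import *
print(tri((269.75,214.6),(288.75,221)), bot.get_obs()['dq'].round(3))
print(bot.close_job())"
```

```text
(array([ 433.26265017, -258.59400815,   71.2508767 ]), np.float64(4.830178891259518)) [-0.002  0.003  0.002 -0.001 -0.001  0.001]
the job is handed in; nothing more can be done
None
```

I pressed the plunger to its stop and it came back up, then handed in the job at about 12 s with the label-up slide held still, level, and its frosted end about 3 mm sideways of the window's middle and about 55 mm above it by camera; no verdict was shown.

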